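# Unlatch the returns shutter and post the finger splint

## Task

Take the knob of the returns bin's shutter, slide the shutter until it meets its hidden bump, lift it over the bump there, and slide it fully open so that it sits down again at the far end. Then take the splint out of its spring clip and post it through the bared mouth, so that the splint itself pushes the sprung flap open, drops inside, and the flap shuts behind it. Leave the jar, eye cup, tweezers and tin where they are.

Things in the scene. Friction and masses are not known exactly. Their poses are not given: they have to be found in the camera images.
- bin: White steel returns bin, 190 deep (x) x 230 wide (y), fixed, hollow. Origin: centre of its underside; its -x side faces the robot roughly. Its top is one flat slope rising in +x at 35 degrees to the horizontal, from 100 high at the front edge (x=-95) to 233 at the rear. In the bin's frame the slope's outward normal is (-0.574, 0, 0.819), uphill is (0.819, 0, 0.574).
- mouth (a point): Centre of the bin's posting mouth, on the slope's surface; fixed; axes as the bin. A slot 44 long along the bin's y, 18 wide up/down the slope, covered by the shutter at the start. On the slope near it: a 6 high rail 29 to 33 downhill of its centre line, and the strap and bump 29 to 44 uphill of it, at most 11.5 high.
- chute_end (a point): Centre of the lower end of the slippery straight chute that runs 34 deep below the mouth, square to the slope, with the mouth's cross-section; what is posted must be held within about 14 degrees of the slope's normal. The flap closes it here. Beyond, about 140 is free along the same line to the bin's rear wall at its foot. Axes as the bin.
- shutter (a joint): Travel of the aluminium shutter along the bin's +y (m): 0 = shut over the mouth, 0.066 = fully open at its end stop, mouth bare. Friction about 1 N. A fixed bump stops it after 0.014 to 0.030 of travel; where, differs from start to start and is not measured. Once lifted over and let down beyond, the bump keeps it open.
- shutter_foot (a point): Uphill leading corner tab of the shutter (10 x 10, centre of its top), which meets the bump. Axes as shutter_knob. Earlier than 4 mm before the bump a fixed strap over the foot lets it lift only 2 mm: it can be lifted only when up against the bump or within 4 mm of it. It passes when lifted over 6.5 mm, and is clear 18 mm of travel after meeting the bump.
- shutter_lift (a joint): Lift of the shutter off the slope along the slope's normal (m): 0 = down, 0.012 = highest. A spring and its weight pull it down with about 3 N at 0, 5 N at 0.012.
- shutter_knob (a point): Top centre of the upright grey fin on the middle of the shutter, by which it is held; moves with it. Axes: x uphill, y along the travel, z the slope's normal. Fin 14 thick (y), 24 long (x), its top 40 off the slope; the plate under it is 56 (x) x 64 (y), its upper face 4.5 off the slope. When shut, the fin stands over the mouth's centre.
- flap (a joint): Angle of the white flap that closes the lower end of the chute (rad): 0 = shut, 1.5 = swung right down into the bin; hinged at its uphill edge and sprung shut (under 1 N at its edge).
- flap_edge (a point): Middle of the flap's free edge.
- splint: White plastic finger splint with a grey pad strip, a flat bar 100 long (z) x 26 wide (y; 20 wide in the last 20 at each end) x 9 thick (x), about 60 g, loose, the same either way up or round. Origin: centre of its lower end. Standing upright in the clip at the start.
- splint_top (a point): Centre of the splint's upper end.
- clip: Spring clip on a fixed wooden foot 60 x 60 x 8. Origin: centre of the foot's underside. The splint stands on the foot between a fixed steel jaw (+x) and a sprung steel jaw (-x), which press on its 9 thick faces with about 2 N each; its jaws reach 46 above the shelf, a bent lip at -x reaches 53. The splint is drawn straight up out of it. The splint's top is 108 above the shelf.
- tin: White first-aid tin with a closed lid, 84 x 124 x 65, fixed. Bystander; stands on one side of the bin, the clip on the other.
- jar: Amber glass jar, 60 across, 85 high, loose bystander. Origin: centre of its underside.
- eyecup: Clear plastic eye cup, 42 across, 40 high, loose bystander. Origin: centre of its underside.
- tweezers: Steel tweezers, about 110 long, lying loose on the tin's lid. Bystander.
Mind the look-alikes: they are no part of the job. Of the things shaped like the splint, the white one is meant.

How it is judged:
By the outcome, as a careful person would: the job done as asked, in the order asked, and still so for the second after the job is handed in, with the robot touching nothing.
It also fails if it takes over 64 s, if anything falls off the work surface, if the arm or the gripper's body presses on something with over 40 N, if the wrist force passes 120 N, or if a joint passes its speed limit or range.

## Robot

A 7-joint arm with a two-finger parallel gripper is mounted at the origin on the work surface. World frame = base frame: x ahead of the robot, y to its left, z up, the work surface at z = 0. Lengths are in m, angles in rad, forces in N, time in s.
With the tool pointing down it reaches from about 0.425 to 0.825 m from the base axis. Payload 3.6 kg.
Tool frame: the origin (TCP) lies where the fingers leave the gripper's body, on its centre line; the fingertips stand 73 mm ahead of it and the grasp point (between the pads) lies 54 mm ahead of it; z points along the fingers, y is the line along which they close (so a half turn about z gives the same grasp; the last joint's range is limited). The gripper opens to 85 mm and grips with 20 to 120 N. Pads are 22 mm wide; open, the fingers measure 114 mm over their backs; the gripper's body (76 mm by 85 mm) begins 54 mm behind the grasp point. The pads swing forward as they close: fully open they stand 13 mm farther back than shut.
Start: joints at [-1.177, 0.615, -0.013, 1.423, 0.008, 1.103, -0.04], TCP at [0.265, 0.593, 0.304] pointing down, gripper open.
Joint ranges: [-3.12, 3.12], [-0.3, 2.06], [-1.34, 1.32], [0.26, 2.42], [-1.36, 4.5], [0.01, 1.98], [-2.84, 2.84]. Speed limits (rad/s): [2.79, 2.79, 3.14, 3.14, 3.14, 3.14, 3.14].

## Interface

Orientations are given as a unit quaternion [x, y, z, w].
In Python, from station import arm, snapshot, camera_info, ticket gives the robot as it stands. Calls block until the motion is done:
- arm.movep(position, orientation): joint-space move of the TCP to a pose.
- arm.line_to(position, velocity=0.15, ori=None): straight line of the TCP; ori=None keeps the orientation; velocity is the mean speed in m/s.
- arm.move_j(angles): joint-space move.
- arm.move_gripper(opening, effort=None): opening from 0.0 (shut) to 1.0 (fully open); effort is the grip in N (None keeps the last); returns when the fingers have stopped.
- arm.pause(seconds).
- arm.ik(position, orientation): joint angles nearest the present ones, or None.
- snapshot(name): name is "side" or "top" or "wrist"; returns the picture (400x640x3 uint8, blue, green, red); there is no depth.
- camera_info(name): a dict with "fx", "fy", "cx", "cy" (pixels), "R" (3x3) and "t" (3): a world point X has camera coordinates R X + t; the wrist camera has in their place "T_tool_cam" (4x4, takes a point from camera to tool coordinates, whose origin is the TCP and whose axes are the flange's). Camera axes: x right, y down, z forward; pixel columns grow to the right and rows downward; lengths in m; the calibration is good to about 2 mm. A picture is of the moment at which its call begins: read the wrist's pose just before it. camera_info takes no time and is no camera call.
A pose or a line that the arm cannot do raises arm.MotionError and nothing moves.
- ticket.finish_job(): hands the job in; it is judged then, once.
Readings, each from a call of its own:
- arm.read_time(): time.
- arm.read_joint_positions(): joint angles.
- arm.read_dq(): joint speeds.
- arm.read_effort(): joint torques, N m.
- arm.read_tool_pos(): TCP position.
- arm.read_eef_rot(): TCP orientation.
- arm.read_ft_force(): force on the tool from outside, world axes, zero at the start.
- arm.read_wrist_torque(): the same for the moment, N m.
- arm.read_opening(): opening from 0.0 (shut) to 1.0 (fully open).
- arm.read_finger_force(): force on a finger pad.
Only numpy, scipy, OpenCV 4.12 (cv2) and the standard library are available. Lean on these libraries where they do the work, as an engineer would, in place of code of your own. Each camera call takes 0.05 s, during which the arm holds its last target. There are 200 camera calls.

## Working session

There is one attempt and no reset: what is moved stays moved. The work goes in short steps, each a Python script; the robot and the scene stay as the last script left them, time stands still between calls to the robot, and variables do not carry over. Pictures are saved under pics/ and viewed, at most 11 in all, crops included, and the job is handed in when it is done.

```bash
ls; mkdir -p pics
python3 - <<'E'
from station import arm, snapshot, camera_info, ticket
import cv2
for n in ("side","top"):
    cv2.imwrite(f"pics/{n}0.png",snapshot(n)); c=camera_info(n); print(n,c)
print(camera_info("wrist"),arm.read_eef_rot(),arm.read_time())
E
```

```text
pics
side {'fx': 389.0326374185185, 'fy': 389.0326374185185, 'cx': 316.29862891360557, 'cy': 202.0327178078019, 'R': array([[ 0.95069793, -0.30956392,  0.01853732],
       [-0.21283883, -0.69478579, -0.68700243],
       [ 0.22555063,  0.64918632, -0.72641863]]), 't': array([-0.56169489,  0.20159032,  0.91667107])}
top {'fx': 401.5182716393578, 'fy': 401.5182716393578, 'cx': 324.5973615547733, 'cy': 196.79156295754655, 'R': array([[-1.99524628e-03, -9.99903014e-01,  1.37834065e-02],
       [-9.91784461e-01,  2.15701261e-04, -1.27920040e-01],
       [ 1.27904661e-01, -1.39254003e-02, -9.91688702e-01]]), 't': array([-0.03648958,  0.60108385,  1.14618639])}
{'fx': 352.99738126738424, 'fy': 352.99738126738424, 'cx': 319.5550324882851, 'cy': 197.11517457900334, 'T_tool_cam': array([[ 1.29432397e-03, -9.61414166e-01, -2.75102028e-01,
         6.85985410e-02],
       [ 9.99999155e-01,  1.21004310e-03,  4.76079009e-04,
        -3.30677834e-04],
       [-1.24823792e-04, -2.75102412e-01,  9.61414919e-01,
        -7.01848427e-02],
       [ 0.00000000e+00,  0.00000000e+00,  0.00000000e+00,
         1.00000000e+00]])} [ 2.08797005e-01  9.77958244e-01 -1.19329354e-03 -2.44907564e-04] 0.1
```

View pics/side0.png

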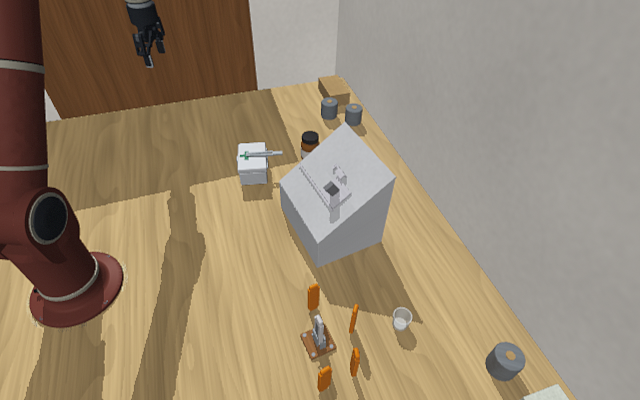

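View pics/top0.png

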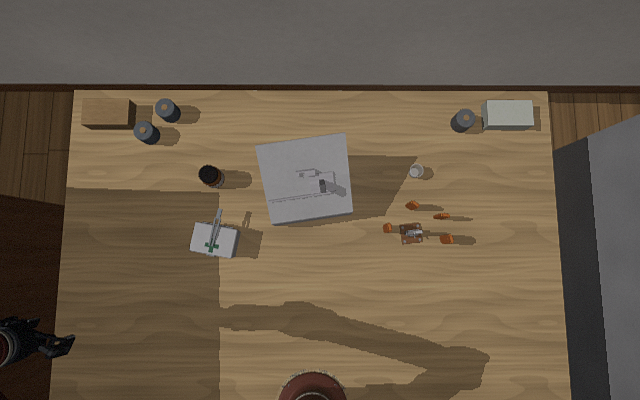

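The side view shows the bin at about (338,195), the clip with a white bar at (319,335), and four orange look-alikes at (313,297), (354,318), (355,362) and (324,378). I'll enlarge both regions.

Run:
```python
import cv2,numpy as np
t=cv2.imread("pics/top0.png");s=cv2.imread("pics/side0.png")
f=lambda im,x,y,w,h,k:cv2.resize(im[y:y+h,x:x+w],None,fx=k,fy=k,interpolation=cv2.INTER_CUBIC)
a=f(t,250,125,110,110,5.4);b=f(t,375,190,100,60,2)
cv2.imwrite("pics/bin.png",f(t,245,125,115,105,5.5))
A=f(t,375,190,100,60,4);B=f(s,285,270,100,130,4)
C=np.zeros((520,800,3),np.uint8);C[:240,:400]=A;C[:520,400:]=B
cv2.imwrite("pics/clip.png",C)
```

```text
(no output)
```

View pics/bin.png

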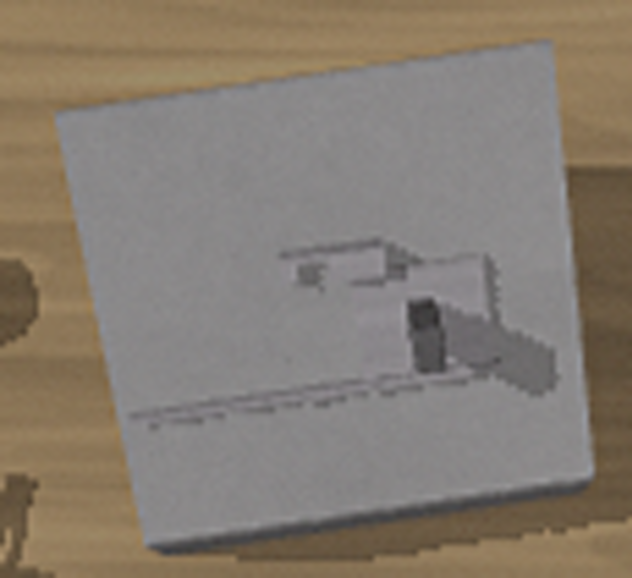

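View pics/clip.png

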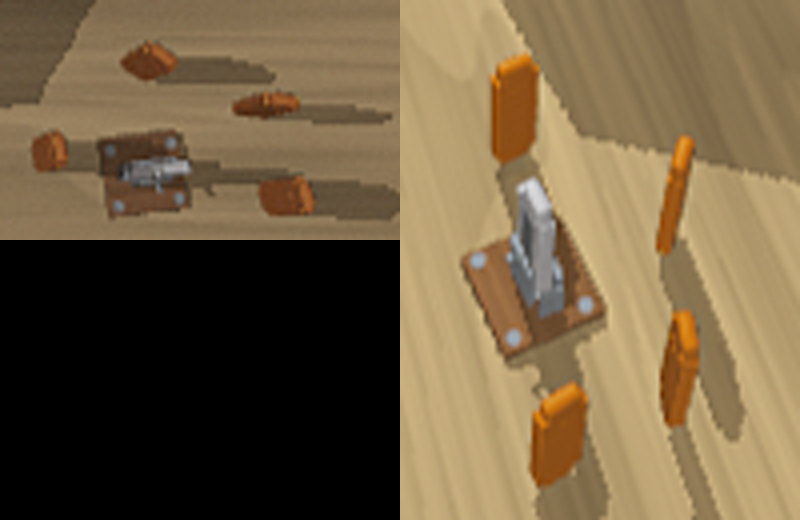

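The white bar in the clip, at (319,330) in the side view, is the splint: it's the only white one and it stands between the jaws. The four orange ones are decoys. Next I'll fit the bin and clip poses to the corners.

```bash
cat > h.py <<'E'
from station import arm, snapshot, camera_info, ticket
import numpy as np, cv2
from scipy.optimize import least_squares
from scipy.spatial.transform import Rotation as Ro
def cam(n):
    c=camera_info(n)
    if n!="wrist": return c,c["R"],c["t"]
    T=np.eye(4);T[:3,:3]=Ro.from_quat(arm.read_eef_rot()).as_matrix();T[:3,3]=arm.read_tool_pos()
    T=np.linalg.inv(T@c["T_tool_cam"]);return c,T[:3,:3],T[:3,3]
def proj(C,X):
    c,R,t=C;p=np.atleast_2d(X)@R.T+t
    return np.c_[c["fx"]*p[:,0]/p[:,2]+c["cx"],c["fy"]*p[:,1]/p[:,2]+c["cy"]]
def back(C,uv,z):
    c,R,t=C;d=R.T@np.array([(uv[0]-c["cx"])/c["fx"],(uv[1]-c["cy"])/c["fy"],1]);o=-R.T@t
    return o+d*(z-o[2])/d[2]
def place(p,L):  # p=x,y,yaw
    return np.atleast_2d(L)@Ro.from_euler('z',p[2]).as_matrix().T+[p[0],p[1],0]
def fit(obs,p0):
    f=lambda p:np.concatenate([(proj(C,place(p,L))-uv).ravel() for C,L,uv in obs])
    r=least_squares(f,p0,loss='soft_l1');return r.x,np.round(f(r.x).reshape(-1,2),1)
S35,C35=np.sin(np.radians(35)),np.cos(np.radians(35))
E
python3 - <<'E'
from h import *
T,S=cam("top"),cam("side")
b=lambda u:np.array(u)/5.5+[245,125]
L=np.array([[95,115,233],[95,-115,233],[-95,-115,100],[-95,115,100]])/1000
p,r=fit([(T,L,b([[55,113],[552,42],[595,480],[150,548]])),(S,L[[0,1,3]],np.array([[347,123],[394,180],[281,182]]))],[.55,0,0])
print("bin",p,r.tolist())
# knob top centre top view crop (423,315)
F=np.array([[30,30,8],[30,-30,8],[-30,-30,8],[-30,30,8]])/1000
t=lambda u:np.array(u)/4+[375,190]
s=lambda u:(np.array(u)-[400,0])/4+[285,270]
q,r=fit([(T,F,t([[100,140],[180,130],[188,205],[110,215]])),(S,F[[0,3,2,1]][1:],s([[462,262],[508,357],[605,312]]))],[.5,-.25,0])
print("clip",q,r.tolist())
for n,u in zip("ABCD",[[514,160],[668,250],[675,420],[540,480]]): print(n,back(S,s(u),0).round(3))
print("splint top side",back(S,s([535,190]),.108).round(3), "top",back(T,t([172,165]),.108).round(3))
# knob: project along bin
k=place(p,[[0,0,0.1665]]);
for x in range(-60,61,20):
  P=place(p,[[x/1000-.04*S35,0,.1665+x/1000*S35/C35+.04*C35]]);print(x,proj(T,P).round(1),((proj(T,P)-[245,125])*5.5).round(),proj(S,P).round())
E
```

```text
bin [0.6280257  0.00983538 0.13892873] [[1.0, -0.4], [1.5, 0.3], [0.5, -0.1], [-0.7, -0.9], [-2.7, -0.6], [0.8, -1.8], [-3.0, -0.4]]
clip [ 0.49695708 -0.29754916  0.1264344 ] [[-0.1, -1.2], [-0.5, -1.2], [0.6, -0.1], [0.4, -0.0], [-1.3, -0.8], [-1.2, 0.8], [0.4, 0.1]]
A [ 0.512 -0.222 -0.   ]
B [ 0.576 -0.298  0.   ]
C [ 0.546 -0.383  0.   ]
D [ 0.472 -0.39   0.   ]
splint top side [ 0.498 -0.294  0.108] top [ 0.496 -0.293  0.108]
-60 [[311.8 211.8]] [[367. 477.]] [[300. 193.]]
-40 [[310.7 203.7]] [[361. 433.]] [[307. 186.]]
-20 [[309.5 195.5]] [[355. 388.]] [[315. 180.]]
0 [[308.3 187.1]] [[348. 342.]] [[323. 173.]]
20 [[307.1 178.5]] [[342. 294.]] [[331. 166.]]
40 [[305.8 169.7]] [[335. 246.]] [[339. 159.]]
60 [[304.6 160.7]] [[328. 197.]] [[347. 152.]]
```

```bash
cat >> h.py <<'E'
BIN=[0.6280,0.0098,0.1389]; CLIP=[0.4970,-0.2975,0.1264]
def sl(u,y,h): # slope coords: u uphill from slope centre, y, height off slope -> bin frame
    return np.array([u*C35-h*S35,y,.1665+u*S35+h*C35])
def W(u,y,h): return place(BIN,sl(u,y,h))[0]
def axes(yaw):
    Rb=Ro.from_euler('z',yaw).as_matrix()
    return Rb@[C35,0,S35],Rb@[0,1,0],Rb@[-S35,0,C35]
def quat(z,y): return Ro.from_matrix(np.c_[np.cross(y,z),y,z]).as_quat()
E
python3 - <<'E'
from h import *
T,S=cam("top"),cam("side")
uv=np.array([427,352])/5.5+[245,125]
k=least_squares(lambda a:(proj(T,W(a[0],a[1],.04))-uv).ravel(),[0,0]).x
print("knob u,y",k,proj(S,W(k[0],k[1],.04)))
up,by,n=axes(BIN[2])
for nm,y in (("y",by),("-y",-by),("up",up),("dn",-up)):
  for h in (.04+.044,.04+.15):
    p=W(k[0],k[1],h); q=arm.ik(p,quat(-n,y)); print(nm,h,None if q is None else np.round(q,2))
c,s=np.cos(CLIP[2]),np.sin(CLIP[2])
for nm,y in (("x",[c,s,0]),("-x",[-c,-s,0]),("y",[-s,c,0])):
  for z in (.153,.3):
    q=arm.ik([.497,-.294,z],quat(np.array([0,0,-1.]),np.array(y)));print("clip",nm,z,None if q is None else np.round(q,2))
E
```

```text
knob u,y [-0.01092766 -0.03571941] [[326.2689364  185.40401358]]
y 0.08399999999999999 [ 0.59  0.6  -0.76  2.11  1.78  0.3   0.06]
y 0.19 [ 0.41  0.28 -0.39  2.15 -0.08  0.13  1.85]
-y 0.08399999999999999 [ 0.34  0.51 -0.39  2.12  2.27  0.1   2.66]
-y 0.19 [ 0.15  0.26 -0.06  2.16 -0.76  0.17 -0.62]
up 0.08399999999999999 [ 0.59  0.6  -0.76  2.11  1.78  0.3  -1.51]
up 0.19 [-0.04  0.26  0.18  2.16 -1.02  0.23  1.2 ]
dn 0.08399999999999999 [ 0.59  0.6  -0.76  2.11  1.78  0.3   1.63]
dn 0.19 [-0.47  0.32  0.75  2.17 -1.32  0.42 -1.65]
clip x 0.153 [ 0.24  0.72  0.42  1.8  -0.43  0.7   1.02]
clip x 0.3 [-0.03  0.64  0.89  1.66 -0.55  1.11  1.15]
clip -x 0.153 [-0.1   0.99  1.13  1.81 -1.04  1.07 -1.57]
clip -x 0.3 [-0.12  0.75  1.13  1.67 -0.72  1.21 -1.83]
clip y 0.153 [ 0.53  0.69 -0.05  1.79  0.06  0.66  2.14]
clip y 0.3 [ 0.25  0.53  0.39  1.66 -0.23  1.01  2.41]
```

Run:
```python
from h import *
up,by,n=axes(BIN[2]); q=quat(-n,by)
p=arm.read_tool_pos(); arm.line_to([p[0],p[1],.38],velocity=.25)
arm.move_gripper(.6)
arm.movep(W(-.011,-.036,.20),q)
C=cam("wrist"); cv2.imwrite("pics/w1.png",snapshot("wrist"))
np.savez("w1.npz",R=C[1],t=C[2])
print(arm.read_joint_positions(),arm.read_time(),proj(C,W(-.011,-.036,.04)),proj(C,np.array([W(a,b,0) for a,b in ((.116,.115),(.116,-.115),(-.116,-.115),(-.116,.115))])))
```

```text
[ 0.25147916  0.24576245 -0.18373017  2.15526734 -0.52979578  0.16960444
  2.29521149] 3.4917 [[319.22041531 200.92139187]] [[489.00710414 325.41476488]
 [229.78213567 325.18396794]
 [207.45191081  41.8430103 ]
 [533.15434155  42.69312196]]
```

View pics/w1.png

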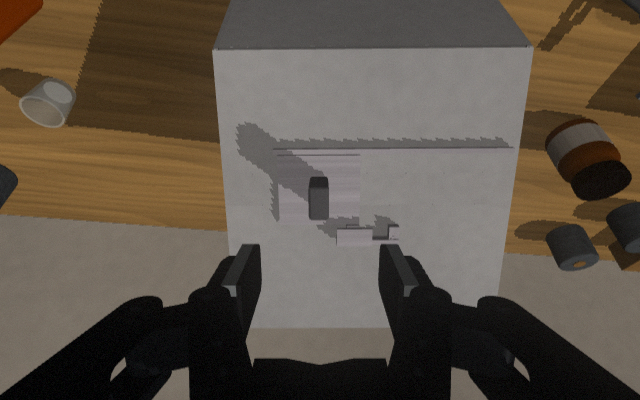

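The wrist view shows the shutter fin's top at (319,201), as predicted. The slope corners are at (214,47), (532,47), (251,328) and (503,328), and the strap and bump are near (340–398,236).

Run:
```python
from h import *
d=np.load("w1.npz");C=(camera_info("wrist"),d["R"],d["t"])
L=np.array([sl(a,b,0) for a,b in ((.116,.115),(.116,-.115),(-.116,-.115),(-.116,.115))])
p,r=fit([(C,L,np.array([[503,328],[251,328],[214,47],[532,47]]))],BIN); print(p,r.tolist())
import h
h.BIN=p
k=least_squares(lambda a:(proj(C,W(a[0],a[1],.04))-[319,201]).ravel(),[0,0]).x;print("knob",k)
print("rail 31 below",proj(C,W(k[0]-.031,k[1],.006)),"strap",proj(C,W(k[0]+.0365,k[1]+.03,.0115)))
print("old",W(k[0],k[1],.04));
```

```text
[0.6356444  0.01780638 0.19659317] [[-1.2, -1.8], [-4.4, 2.9], [0.7, 15.2], [1.4, -1.3]]
knob [-0.01813612 -0.04090496]
rail 31 below [[318.62377308 149.52899519]] strap [[359.69318019 233.19390508]]
old [ 0.60656314 -0.02969398  0.18886363]
```

Run:
```python
from h import *
im=cv2.imread("pics/w1.png").astype(int)
sat=im.max(2)-im.min(2)
for r in (70,100,130,160,190,210,230):
    g=sat[r]<25; a=[c for c in range(215-5,260) if g[c:c+8].all()][:1]; b=[c for c in range(540,480,-1) if g[c-8:c].all()][:1]; print(r,a,b)
col=im[:,:,1]
for c in (300,330,360): print(c,[r for r in range(35,60) if abs(col[r+1,c]-col[r-1,c])>25],[r for r in range(310,345) if abs(col[r+1,c]-col[r-1,c])>10])
```

```text
70 [214] [531]
100 [216] [526]
130 [219] [522]
160 [222] [517]
190 [224] [513]
210 [226] [510]
230 [228] [507]
300 [48, 49] [327, 328]
330 [48, 49] [327, 328]
360 [48, 49] [327, 328]
```

Run:
```python
from h import *
import h
d=np.load("w1.npz");C=(camera_info("wrist"),d["R"],d["t"])
L=np.array([sl(a,b,0) for a,b in ((.116,.115),(.116,-.115),(-.116,-.115),(-.116,.115))])
p,r=fit([(C,L,np.array([[492.5,327.5],[236.6,327.5],[212.2,48.5],[534.3,48.5]]))],BIN); print(p.round(4),r.tolist())
h.BIN=p
k=least_squares(lambda a:(proj(C,W(a[0],a[1],.04))-[319,201]).ravel(),[0,0]).x;print("knob",k)
print("rail",proj(C,W(k[0]-.031,k[1],.006)),"bump/strap",proj(C,W(k[0]+.0365,k[1]+.03,.0115)))
# fin base of knob check
print("plate +y edge",proj(C,W(k[0]-.02,k[1]+.032,.0045)))
```

```text
[0.6321 0.0139 0.1469] [[-0.4, -0.6], [-0.9, -0.2], [0.9, 0.9], [0.1, -0.7]]
knob [-0.01417337 -0.03932818]
rail [[319.00563663 148.81396392]] bump/strap [[357.21362813 234.69583815]]
plate +y edge [[360.75205843 162.67766721]]
```

```bash
sed -i 's/^BIN=\[[^]]*\]/BIN=[0.6321,0.0139,0.1469]/' h.py; echo 'KU,KY=-.0142,-.0393' >> h.py
python3 - <<'E'
from h import *
up,by,n=axes(BIN[2]); q=quat(-n,by)
arm.line_to(W(KU,KY,.15),velocity=.15,ori=q)
print(arm.read_joint_positions().round(2) if hasattr(arm.read_joint_positions(),'round') else arm.read_joint_positions())
arm.line_to(W(KU,KY,.084),velocity=.1,ori=q)
print(np.round(arm.read_joint_positions(),2),np.round(arm.read_ft_force(),1))
arm.move_gripper(0,effort=50)
print(arm.read_opening()*85,arm.read_finger_force(),np.round(arm.read_ft_force(),1),arm.read_tool_pos()-W(KU,KY,.084),arm.read_time())
E
```

```text
[ 0.29  0.37 -0.27  2.14 -0.56  0.06  2.34]Traceback (most recent call last):
  File "<stdin>", line 5, in <module>
station.MotionError: the arm cannot follow that straight line within its joint ranges
```

```bash
cat >> h.py <<'E'
up,by,n=axes(BIN[2])
def pose(u,y,h,tilt=0,yax=None,ahead=.054): # grasp point at slope coords; tilt deg towards vertical
    R=Ro.from_rotvec(np.radians(tilt)*by); z=R.apply(-n); ya=by if yax is None else R.apply(yax)
    return W(u,y,h)-ahead*z, quat(z,ya)
E
python3 - <<'E'
from h import *
print(by, pose(0,0,0,15)[0][2]-pose(0,0,0,0)[0][2])
for t in (0,10,15,20):
  for y in (0,.066):
    q=arm.ik(*pose(KU,KY+y,.032,t)); print(t,y,None if q is None else np.round(q,2))
E
```

```text
[-0.14637223  0.98922958  0.        ] 0.006509191130833508
0 0 [ 0.79  0.76 -1.15  2.1   1.71  0.59  0.22]
0 0.066 [ 0.65  0.75 -1.15  2.13  1.75  0.67  0.05]
10 0 [-0.03  0.5   0.11  1.99 -0.56  0.27  2.3 ]
10 0.066 [-0.24  0.49  0.22  2.02 -0.61  0.24  2.21]
15 0 [-0.18  0.53  0.33  1.92 -0.6   0.44  2.31]
15 0.066 [-0.36  0.52  0.4   1.95 -0.61  0.41  2.21]
20 0 [-0.25  0.56  0.44  1.86 -0.56  0.58  2.26]
20 0.066 [-0.41  0.56  0.48  1.89 -0.55  0.55  2.14]
```

Run:
```python
from h import *
T=15
p,q=pose(KU,KY,.032,T); z=Ro.from_quat(q).apply([0,0,1])
arm.movep(p-.07*z,q)
print(np.round(arm.read_joint_positions(),2))
arm.line_to(p,velocity=.1)
print(np.round(arm.read_joint_positions(),2),np.round(arm.read_ft_force(),1),arm.read_opening())
arm.move_gripper(0,effort=50)
print(arm.read_opening()*85,arm.read_finger_force(),np.round(arm.read_ft_force(),1),arm.read_tool_pos()-p,arm.read_time())
cv2.imwrite("pics/w2.png",snapshot("wrist"))
```

```text
[-0.29  0.42  0.48  1.91 -0.54  0.58  2.26]
[-0.21  0.53  0.37  1.92 -0.65  0.45  2.36] [1.  0.5 0.1] 0.5983693218665608
13.146736785138431 49.54769432544708 [-2.  -0.4  4.2] [1.00767298e-04 4.66653098e-05 7.21477634e-04] 6.0167
```

View pics/w2.png

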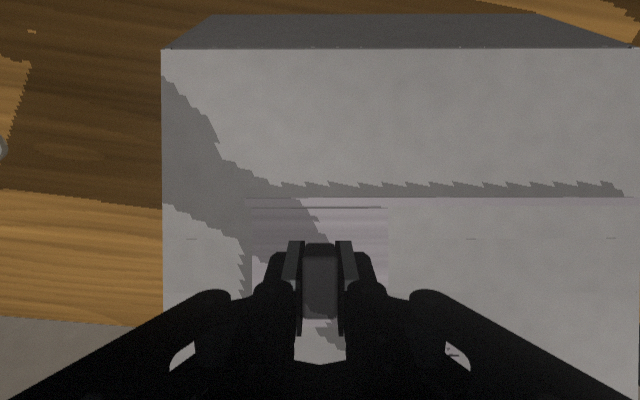

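The fin is gripped at (320,285). Next I slide in small steps until the bump shows up in the force along the travel.

Run:
```python
from h import *
p0=arm.read_tool_pos()
f=lambda:np.array([arm.read_ft_force()@v for v in (up,by,n)]).round(1)
arm.line_to(p0+.010*by,velocity=.06); print(10,f()); base=f()[1]
d=.010
while d<.034:
    d+=.0015; arm.line_to(p0+d*by,velocity=.03); g=f(); print(round(d*1e3,1),g,((arm.read_tool_pos()-p0)@by*1e3).round(1))
    if g[1]<base-6: break
np.savez("sh.npz",p0=p0,d=d); print(arm.read_time(),arm.read_opening()*85)
```

```text
10 [1.2 1.6 4.1]
11.5 [0.5 0.2 4.2] 11.7
13.0 [ 1.2 -0.8  3.5] 12.8
14.5 [ 0.6 -0.4  2.8] 14.4
16.0 [ 0.  -0.5  2.3] 16.2
17.5 [-0.2 -0.1  2.9] 17.8
19.0 [0.9 0.3 3.8] 19.2
20.5 [ 0.8 -0.1  3.2] 20.7
22.0 [-0.5 -0.7  5. ] 22.2
23.5 [0.7 0.1 5.2] 23.7
25.0 [-0.7 -3.5  3. ] 24.2
26.5 [-0.2 -4.7  1.5] 24.5
9.1333 13.035229819545904
```

Run:
```python
from h import *
p0=np.load("sh.npz")["p0"]
f=lambda:(np.array([arm.read_ft_force()@v for v in (up,by,n)]).round(1),(np.array([(arm.read_tool_pos()-p0)@v for v in (up,by,n)])*1e3).round(1))
arm.line_to(p0+.0238*by,velocity=.03);print(f())
arm.line_to(p0+.0238*by+.0105*n,velocity=.03);arm.pause(.15);print("up",f())
np_=arm.read_tool_pos()
if (np_-p0)@n>.008:
    arm.line_to(p0+.035*by+.0105*n,velocity=.04);print(f())
    arm.line_to(p0+.052*by+.0105*n,velocity=.05);print(f())
    arm.line_to(p0+.052*by+.0005*n,velocity=.05);print("down",f())
    arm.line_to(p0+.0668*by+.0005*n,velocity=.04);print(f())
print(arm.read_time(),arm.read_opening()*85)
```

```text
(array([-0.4, -1.3,  4. ]), array([ 0., 24.,  0.]))
up (array([-0.2, -0.2, -5.2]), array([ 0. , 24.6, 10.3]))
(array([ 0. ,  1.2, -5.1]), array([-0. , 36.3, 10.4]))
(array([ 0.9,  0.8, -4.5]), array([-0. , 53.2, 10.4]))
down (array([-0.1,  0.1, -4.1]), array([-0. , 51.7,  0.2]))
(array([-0.7, -5.2, -2.5]), array([-0.1, 65.4,  0.6]))
11.825 13.002784503232437
```

Run:
```python
from h import *
arm.move_gripper(.5); p=arm.read_tool_pos(); z=Ro.from_quat(arm.read_eef_rot()).apply([0,0,1])
arm.line_to(p-.11*z,velocity=.2)
C=cam("wrist"); np.savez("w3.npz",R=C[1],t=C[2]); im=snapshot("wrist"); cv2.imwrite("pics/w3.png",im)
print(arm.read_time(),"fin open",proj(C,W(KU,KY+.066,.04)),"mouth",proj(C,W(KU,KY,0)))
```

```text
12.9667 fin open [[317.20186312 200.64182798]] mouth [[233.20245302 199.22040857]]
```

View pics/w3.png

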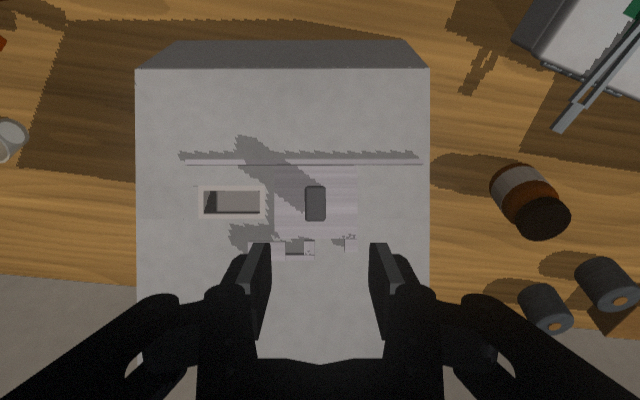

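The shutter is open: the mouth is bare at (232,202), with the fin beyond it at (316,203), down past the bump. Next, the clip.

Run:
```python
from h import *
d=np.load("w3.npz");C=(camera_info("wrist"),d["R"],d["t"])
print("mouth u,y",least_squares(lambda a:(proj(C,W(a[0],a[1],0))-[232,202.3]).ravel(),[0,0]).x)
print("fin",least_squares(lambda a:(proj(C,W(a[0],a[1],.04))-[315.5,203.5]).ravel(),[0,0]).x)
c,s=np.cos(CLIP[2]),np.sin(CLIP[2]); q=quat(np.array([0,0,-1.]),np.array([c,s,0]))
arm.movep([.50,-.15,.40],q); arm.movep([.497,-.294,.29],q)
print(np.round(arm.read_joint_positions(),2))
C=cam("wrist"); np.savez("w4.npz",R=C[1],t=C[2]); im=snapshot("wrist"); cv2.imwrite("pics/w4.png",im)
t=proj(C,[.497,-.294,.108])[0];print(t,arm.read_time())
for T in (0,5,8):
  for nm,y in (("up",up),("dn",-up)):
    for h in (.021,.106,.17): 
      j=arm.ik(*pose(KU+.001,KY,h,T,y)); print(T,nm,h,None if j is None else np.round(j,2))
```

```text
mouth u,y [-0.01178562 -0.04024725]
fin [-0.01228186  0.02556176]
[-0.07  0.7   1.    1.68 -0.64  1.13  1.24]
[316.6089584  194.35793773] 14.8083
0 up 0.021 [ 0.77  0.79 -1.15  2.09  1.73  0.61 -1.36]
0 up 0.106 [-0.04  0.34  0.18  2.15 -1.29  0.21  1.48]
0 up 0.17 [-0.58  0.27  0.88  2.17 -1.16  0.45  1.36]
0 dn 0.021 [ 0.77  0.79 -1.15  2.09  1.73  0.61  1.78]
0 dn 0.106 [ 0.53  0.38 -0.59  2.14  0.95  0.12  2.42]
0 dn 0.17 [-0.8   0.42  1.28  2.17 -1.33  0.69 -1.62]
5 up 0.021 [-0.06  0.52  0.17  2.05 -1.24  0.2   1.4 ]
5 up 0.106 [-0.49  0.43  0.81  2.1  -1.21  0.51  1.36]
5 up 0.17 [-0.65  0.31  0.98  2.1  -0.96  0.55  1.16]
5 dn 0.021 [ 0.33  0.54 -0.4   2.04  0.94  0.13  2.42]
5 dn 0.106 [ 0.51  0.39 -0.58  2.07  0.53  0.25  2.83]
5 dn 0.17 [ 0.95  0.38 -1.14  2.07  0.73  0.46  2.64]
8 up 0.021 [-0.39  0.6   0.67  2.02 -1.31  0.48  1.42]
8 up 0.106 [-0.53  0.46  0.87  2.06 -1.1   0.57  1.25]
8 up 0.17 [-0.67  0.34  1.02  2.06 -0.88  0.62  1.08]
8 dn 0.021 [ 0.32  0.54 -0.4   2.    0.63  0.21  2.72]
8 dn 0.106 [-0.73  0.67  1.31  2.06 -1.32  0.9  -1.69]
8 dn 0.17 [ 0.94  0.4  -1.14  2.03  0.68  0.54  2.68]
```

View pics/w4.png

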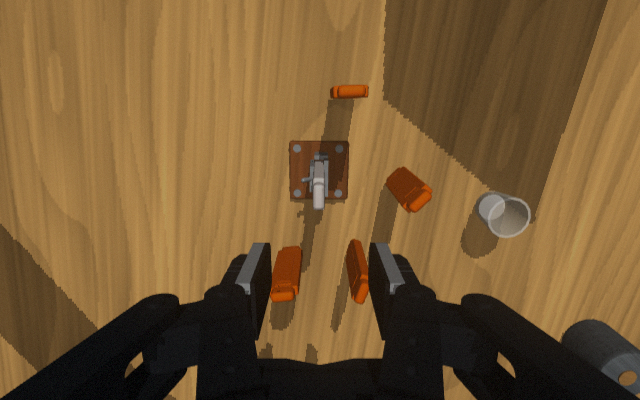

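Run:
```python
import cv2
im=cv2.imread("pics/w4.png")
cv2.imwrite("pics/w4c.png",cv2.resize(im[130:220,280:360],None,fx=6.5,fy=6.5,interpolation=cv2.INTER_CUBIC))
```

```text
(no output)
```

View pics/w4c.png

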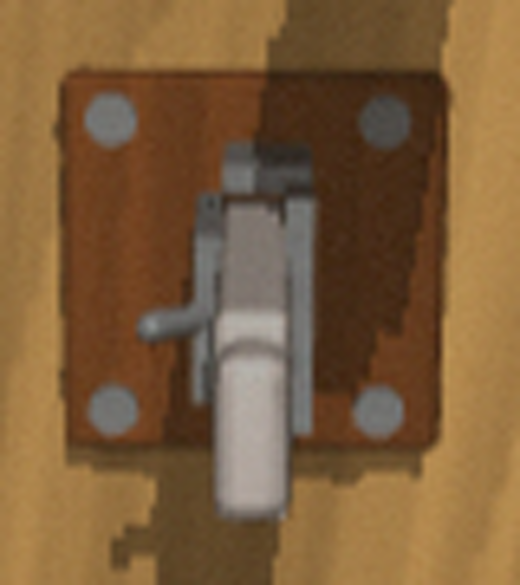

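The white splint's top is at (318.8,196.9), aligned with the gripper. The orange look-alikes are at (350,91), (410,190), (286,273) and (357,271), all clear of the fingers' path.

Run:
```python
from h import *
d=np.load("w4.npz");C=(camera_info("wrist"),d["R"],d["t"])
s=back(C,[318.8,196.9],.108); print(s)
arm.move_gripper(.45)
arm.line_to([s[0],s[1],.29],velocity=.1); arm.line_to([s[0],s[1],.153],velocity=.15)
print(np.round(arm.read_ft_force(),1))
arm.move_gripper(0,effort=50); print(arm.read_opening()*85,arm.read_finger_force(),np.round(arm.read_ft_force(),1),np.round(arm.read_wrist_torque(),2))
arm.line_to([s[0],s[1],.23],velocity=.08);arm.line_to([s[0],s[1],.36],velocity=.2)
print(np.round(arm.read_ft_force(),1),arm.read_opening()*85,arm.read_time(),np.round(arm.read_joint_positions(),2))
p,q=pose(KU+.0015,KY,.125,6,up); 
hi=p+[-.02,-.0,.08]
for a in (hi,p,pose(KU+.0015,KY,.021,6,up)[0]):
  j=arm.ik(a,q);print(a,None if j is None else np.round(j,2))
```

```text
[ 0.49886479 -0.2957352   0.108     ]
[ 0.4  0.5 -0.4]
7.773830428647495 50.01163691282272 [-2.4 -0.3  6.1] [ 0.15  0.74 -0.01]
[-0.1 -0.5 -0.8] 7.872226534399234 18.625 [-0.09  0.64  1.05  1.57 -0.57  1.27  1.17]
[ 0.51073864 -0.04082591  0.38883905] [-0.77  0.29  1.11  2.01 -0.78  0.66  0.96]
[ 0.53073864 -0.04082591  0.30883905] [-0.55  0.41  0.88  2.09 -1.1   0.54  1.27]
[ 0.58974812 -0.03209452  0.22364724] [-0.19  0.54  0.36  2.04 -1.28  0.3   1.42]
```

Run:
```python
from h import *
p,q=pose(KU+.0012,KY-.0004,.103,6,up)
arm.movep(p+[-.02,0,.09],q); arm.line_to(p,velocity=.12)
print(np.round(arm.read_joint_positions(),2),arm.read_time(),np.round(arm.read_ft_force(),1))
C=cam("wrist"); w=snapshot("wrist"); s=snapshot("side")
z=Ro.from_quat(q).apply([0,0,1]); e=p+(.054+.091)*z
print("splint end pred",proj(C,e),proj(cam("side"),e),"mouth",proj(C,W(KU+.0012,KY-.0004,0)),proj(cam("side"),W(KU+.0012,KY-.0004,0)))
cv2.imwrite("pics/w5raw.png",w);cv2.imwrite("pics/s5raw.png",s)
a=cv2.resize(s[130:250,260:380],None,fx=3.33,fy=3.33,interpolation=cv2.INTER_CUBIC)
cv2.imwrite("pics/w5.png",np.hstack([cv2.resize(w[60:260,220:420],(400,400)),a[:400,:400]]) if a.shape[0]>=400 else np.hstack([cv2.resize(w[60:260,220:420],(400,400)),cv2.resize(a,(400,400))]))
```

```text
[-0.5   0.45  0.82  2.08 -1.17  0.52  1.33] 20.5833 [-0.1 -0.3 -1.1]
splint end pred [[317.31890427 206.72739901]] [[330.18637647 193.07799669]] mouth [[333.47737004 201.57845155]] [[335.65688509 192.5748921 ]]
```

View pics/w5.png

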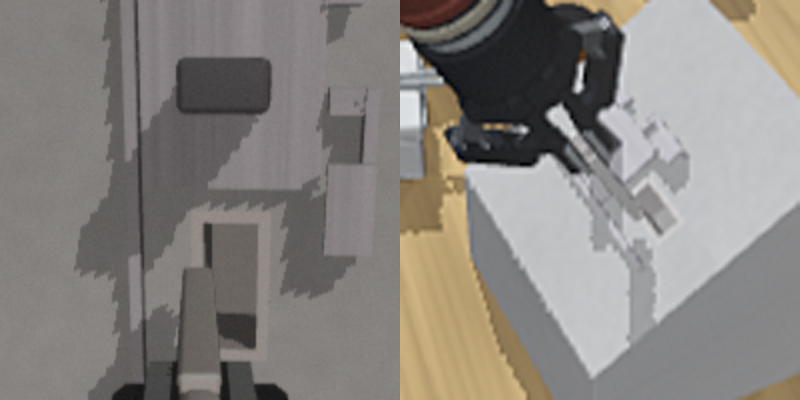

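The wrist view shows the splint's end about 9 mm downhill of the mouth's centre, since the 6° tilt pivots at the grasp. I'll put the axis through the mid-chute and push in, watching the force.

Run:
```python
from h import *
_,q=pose(0,0,0,6,up); z=Ro.from_quat(q).apply([0,0,1]); A=W(KU+.0012,KY-.0004,-.017)
f=lambda:np.array([arm.read_ft_force()@v for v in (up,by,n)]).round(1)
arm.line_to(A-.174*z,velocity=.08,ori=q); print(f())
ok=True
for s in np.arange(.166,.0925,-.006):
    arm.line_to(A-s*z,velocity=.06); g=f(); print(round(s*1e3),g, end=' ')
    if np.abs(g).max()>9: ok=False; print("STOP");break
print(arm.read_time(),np.round(arm.read_joint_positions(),2))
C=cam("wrist");w=snapshot("wrist");cv2.imwrite("pics/w6.png",w)
```

```text
[-0.3 -0.3 -0.1]
166 [-0.1  0.2 -0.4] 160 [-0.5 -0.4 -0.3] 154 [-0.3  0.2  0.1] 148 [-1.  -0.3 -0.1] 142 [-0.  -0.2 -0.1] 136 [-0.   0.3  0. ] 130 [-1.1 -0.6 -0.7] 124 [-0.3  0.1  0.2] 118 [-1.3 -0.5 -0.2] 112 [-1.  -0.5 -0.6] 106 [-0.3 -0.6 -0.3] 100 [-0.6 -0.6 -0.5] 94 [-0.7  0.8 -0.7] 24.275 [-0.3   0.56  0.52  2.03 -1.34  0.39  1.46]
```

The splint went in without resistance. I release it with a small opening, then look.

Run:
```python
from h import *
_,q=pose(0,0,0,6,up); z=Ro.from_quat(q).apply([0,0,1])
arm.move_gripper(.24); arm.pause(.4); p=arm.read_tool_pos()
arm.line_to(p-.10*z,velocity=.15); arm.pause(.4)
C=cam("wrist");w=snapshot("wrist");s=snapshot("side");print(proj(C,W(KU,KY,0)),arm.read_time(),np.round(arm.read_ft_force(),1))
cv2.imwrite("pics/w7.png",np.hstack([cv2.resize(w[100:300,220:420],(400,400)),cv2.resize(s[120:240,270:390],(400,400),interpolation=cv2.INTER_CUBIC)]))
```

```text
[[314.57890939 194.42024263]] 26.3167 [ 0.6  0.1 -0.6]
```

View pics/w7.png

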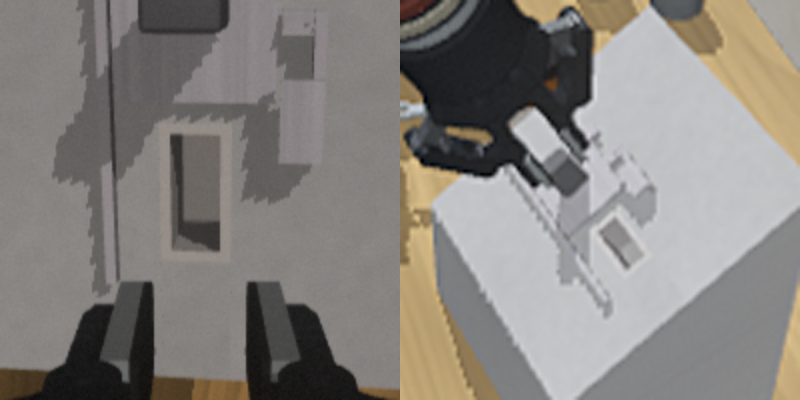

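The mouth at crop (195,190) is empty, the flap inside looks shut as before, and the shutter is still open. The robot is touching nothing, so I'm handing in.

```bash
python3 -c "
from station import ticket
print(ticket.finish_job())"
```

```text
the job is handed in; nothing more can be done
None
```

I slid the shutter over its bump to fully open and posted the white splint through the mouth; in the last pictures the mouth is empty and the flap looks shut. The job went in at about 26 s of the 64 s, and the hand-in returned no verdict.

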